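Gauge a drilled sleeve on a stepped pin and sort it

TASK

Swing the lid of the drill jig over past upright so that it stays open, lift the steel sleeve out of the nest under it, lay it along the two rods of the rod rest and let go, then take it again across its body and slide it onto the stepped gauge pin as far as it will go. If it stops at the step it is good: put it in the rectangular wooden tray; if it passes over the thick part right up to the plate it is bored too wide: put it in the round metal pan. Leave the lid open, and leave the waiting sleeve, the hammer, the carton and the wooden block where they are.

Things in the scene. Friction and masses are not known exactly. Their poses are not given: they have to be found in the camera images.
- sleeve_a: one of two steel sleeves (tubes), alike outside: 40 mm diameter, 50 mm long, about 0.4 kg. Origin at its centre, its own y along the axis. At the start one sleeve lies in the jig's nest under the lid (the one to gauge), the other in the open waiting nest; which is where changes. One has a 16 mm bore (good), the other 22 mm (too wide); which is not told, the gauge shows it.
- sleeve_b: the other sleeve, same outside (40 mm diameter, 50 mm long); origin at its centre, y along its axis.
- jig: fixed jig: green base 130 (x) by 225 (y) by 10 mm, two dark nests along its y, one at the origin under the lid, the waiting one at y = +120 mm. Nest: 44 mm long, floor 35 mm above the bench, side walls 62 mm high, 43 mm apart, so a sleeve can be taken only by its end faces, which overhang 3 mm. Lid hinge on the +x side, handle on -x. Origin on the bench.
- jig_nest (a point): centre of a sleeve lying in the closed nest under the lid, 55 mm above the bench; axes of the jig, sleeve axis along y.
- lid (a joint): angle of the jig's lid in rad: 0 closed, grows as it opens upward and over toward the jig's +x side, 1.57 upright, stop at 2.1. It weighs 0.25 kg with almost no friction: left below about 1.3 it falls shut, past upright it falls open against the stop.
- lid_handle (a point): middle of the lid's handle: a 10 mm round bar parallel to the jig's y (and the hinge), 80.5 mm above the bench when closed, 125 mm from the hinge axis (14.5 mm above its level when closed). It stands on two prongs 65 mm apart, 43 mm clear of the lid's plate: a finger fits between bar and plate, and the bar can turn between the pads.
- lid_hinge (a point): on the hinge axis of the lid (along the jig's y), 66 mm above the bench, 45 mm to the jig's +x side of the nest's centre.
- rod_rest: fixed rest: grey base 85 by 85 by 12 mm with a post 34 by 24 mm carrying two 8 mm steel rods, 40 mm long, along its x, 26 mm apart; a sleeve lies between them along x with its sides (from 17 mm off the middle) and its ends free. Origin on the bench under its centre.
- rest_axis (a point): centre of a sleeve lying on the two rods, 75 mm above the bench; its x is the direction of the rods and of the sleeve's axis.
- gauge: fixed gauge stand: grey base (115 by 85 by 12 mm, from x = -60 to +55 mm) and an upright plate 56 mm wide, 107 mm high, whose front face is at x = 0; the level gauge pin stands out of that face toward the stand's -x. Origin on the bench under the front face.
- gauge_root (a point): where the pin's axis meets the plate's front face, 85 mm above the bench; from here the pin runs along -x: 18 mm diameter for 25 mm, then a step down to a 12 mm nose 22 mm long, its last 6 mm tapering to 6 mm. A sleeve that stops at the step has its centre at x = -50 mm, one that reaches the plate at x = -25 mm.
- gauge_tip (a point): the tip of the gauge pin, on its axis, 47 mm in front of the plate.
- tray: fixed rectangular plywood tray, outside 130 (x) by 150 (y) by 27 mm, walls and floor 5 mm. Origin under its centre, on the bench. For good sleeves.
- pan: fixed round dark metal pan, outer diameter 150 mm, 27 mm high, wall 3 mm, floor 5 mm. Origin under its centre, on the bench. For sleeves that are too wide.
- hammer: bystander: hammer with wooden handle, 260 mm long, lying on the bench; origin under its middle. Not to be moved.
- carton: bystander: cardboard carton, 85 mm cube; origin under its centre. Not to be moved.
- block: bystander: wooden block 60 by 100 by 40 mm; origin under its centre. Not to be moved.

How it is judged:
By the outcome, as a careful person would: the job done as asked, in the order asked, and still so for the second after the job is handed in, with the robot touching nothing.
It also fails if it takes over 72 s, if anything falls off the work surface, if the arm or the gripper's body presses on something with over 40 N, if the wrist force passes 120 N, or if a joint passes its speed limit or range.

ROBOT

A 6-joint arm with a two-finger parallel gripper is mounted at the origin on the work surface. World frame = base frame: x ahead of the robot, y to its left, z up, the work surface at z = 0. Lengths are in mm, angles in rad, forces in N, time in s.
With the tool pointing down it reaches from about 350 to 875 mm from the base axis. Payload 4.2 kg.
Tool frame: the origin (TCP) lies midway between the tips of the shut fingers; the grasp point (between the pads) lies 19 mm behind it (arm.tcp_to_grasp is the distance from the TCP to the grasp point, in mm); z points along the fingers, y is the line along which they close (so a half turn about z gives the same grasp; the last joint's range is limited). The gripper opens to 85 mm and grips with 20 to 120 N. Pads are 22 mm wide; open, the fingers measure 114 mm over their backs; the gripper's body (76 mm by 85 mm) begins 54 mm behind the grasp point. The pads swing forward as they close: fully open they stand 13 mm farther back than shut.
Start: joints at [1.421, 0.385, 0.008, 0, -1.194, -0.259], TCP at [248.409, 573.491, 231.312] pointing down, gripper open.
Joint ranges: [-3.14, 3.14], [-1.21, 2.06], [-1.07, 1.41], [-3.16, 2.05], [-2.99, -0.16], [-3.1, 3.1]. Speed limits (rad/s): [2.79, 2.79, 3.14, 3.14, 3.14, 3.14].

INTERFACE

Orientations are given as a unit quaternion [x, y, z, w].
In Python, from bench import arm gives the robot as it stands.
- The arm moves only by the tool arm_command, never from a script. Its argument "rows" is a list of rows, each a list of 2 entries, a list of its own where there are three numbers: the shift along the tool's x, y, z as a fraction of full scale, then the turn, a rotation vector about the tool's x, y, z as a fraction of full scale. In form: [[[x, y, z], [wx, wy, wz]], ...]. A call has 1 to 5 rows; each row is the pose to reach, as a shift and turn from the pose commanded when the call began, along the tool's axes at that moment, turning the shorter way round; what a row does not reach only later rows make up. Full scale, the value 1, is 0.25 m for a shift and 180 degrees for a turn. A row lasts 1/10 s, in which the tool goes at most 50 mm and 8.59 degrees, less where a joint would pass 70% of its speed; a pose out of reach is approached as far as the arm can. A call with a number of a shift or a turn outside -1 to 1 is refused whole. A call with a gripper value outside its range is refused whole. "grip" is the opening, from 0 (shut) to 1 (fully open), set as the call begins (left out, the last holds). The fingers move at their own pace and stop on an object; the grip force is fixed at half the most. Time passes only in rows, so rows that repeat a pose let the fingers close. It gives the time, the measured TCP pose, the force, the opening and the grip force at its end, in the units of the state.
- arm.read_state(): the state, without advancing time (a new reading comes with each control period).
- arm.get_image(name): name is "scene" or "top" or "wrist"; returns (picture, depth): 420x560x3 uint8, blue, green, red; 420x560 float32, mm along the optical axis (not along the pixel's ray), 0 where there is no reading.
- arm.camera_info(name): a dict with "fx", "fy", "cx", "cy" (pixels), "extrinsics" (4x4, takes a point from camera to world coordinates). Camera axes: x right, y down, z forward; pixel columns grow to the right and rows downward; lengths in mm; the calibration is good to about 2 mm. The wrist camera is an equidistant fisheye: a pixel r from the principal point sees the ray r / f radians off the axis. A picture is of the moment at which its call begins: read the wrist's pose just before it. camera_info takes no time and is no camera call; for the wrist camera it gives the pose at the moment of the call.
- arm.job_done(): hands the job in; it is judged then, once.
Trained networks look in the newest picture that a camera, given by its name, has taken for a name from the list of things; names that differ only in an ending like _2 or _b are one class to them, and where a whole thing is asked for, a point or a joint stands for the part that bears it (a point fixed in the world has none). Each returns a list of dicts, best first, with "score" (0 to 1); they miss things now and then, are a little off and sometimes report something else, mostly with a low value. They report only what shows in the picture. A call takes as long as a camera call.
- arm.spot_in(camera, query): "position" ([column, row] in pixels, amid what is visible of it).
The state is a dict: "clock": time; "joints": joint angles; "joint_vel": joint speeds; "joint_efforts": joint torques, N m; "position": TCP position; "ee_rot": TCP orientation; "contact_force": force on the tool from outside, world axes, zero at the start; "wrist_torque": the same for the moment, N m; "gripper_width": finger opening in mm; "grasp_force": force on a finger pad.
Only numpy, scipy, OpenCV 4.12 (cv2) and the standard library are available. Lean on these libraries where they do the work, as an engineer would, in place of code of your own. Each camera call takes 0.05 s, during which the arm holds its last target. There are 200 camera calls.

## Working session

There is one attempt and no reset: what is moved stays moved. The work goes in short steps, Python scripts to look and compute and a tool call to move; the robot and the scene stay as the last step left them, time stands still between calls to the robot, and variables do not carry over. Pictures are saved under pics/ and viewed, at most 10 in all, crops included, and the job is handed in when it is done.

Besides the shell and the picture viewer there is one more tool, called after "Emit:" as a command line: name --argument value ..., lists and objects as JSON in quotes. arm_command: Moves the arm, as the interface text tells. Shift numbers are shares of 0.25 m and turn numbers shares of 180 degrees, none past 1 either way. Its arguments: {"type":"object","properties":{"rows":{"type":"array","items":{"type":"array"}},"grip":{"type":"number"}},"required":["rows"]}

```bash
ls; mkdir -p pics; python3 - <<'E'
from bench import arm
import cv2,numpy as np
np.set_printoptions(precision=2,suppress=True)
print(arm.read_state())
for c in("scene","top"):
    p,d=arm.get_image(c); cv2.imwrite(f"pics/{c}0.png",p); np.save(f"{c}0.npy",d)
    i=arm.camera_info(c); print(c,i)
    K=np.array(i["extrinsics"])
    for q in("sleeve_a","jig","lid_handle","rod_rest","gauge","tray","pan","hammer","carton","block"):
        for r in arm.spot_in(c,q)[:2]:
            u,v=r["position"]; z=d[int(v),int(u)]
            w=K@[(u-i["cx"])/i["fx"]*z,(v-i["cy"])/i["fy"]*z,z,1]
            print(q,round(r["score"],2),np.array([u,v]),w[:3])
E
```

```text
pics
{'clock': 0.0, 'joints': array([ 1.42,  0.39,  0.01, -0.  , -1.19, -0.26]), 'joint_vel': array([ 0., -0.,  0.,  0., -0., -0.]), 'joint_efforts': array([ -0.  , -39.23,  18.84,   4.19,  -0.  ,   0.  ]), 'position': array([248.18, 572.96, 230.22]), 'ee_rot': array([ 0.98, -0.2 , -0.  ,  0.  ]), 'contact_force': array([ 0.63,  0.32, -0.34]), 'wrist_torque': array([ 0.02,  0.  , -0.  ]), 'grasp_force': 0.0, 'gripper_width': 85.45878753851751}
scene {'fx': 384.53751658314053, 'fy': 384.53751658314053, 'cx': 285.30157009099065, 'cy': 216.03271977657792, 'extrinsics': array([[   0.78,    0.37,   -0.51,  980.52],
       [   0.63,   -0.47,    0.62, -467.66],
       [  -0.01,   -0.8 ,   -0.6 ,  564.99],
       [   0.  ,    0.  ,    0.  ,    1.  ]])}
sleeve_a 0.77 [275.1 232.8] [573.1   -6.61  58.32]
sleeve_a 0.77 [303.9 195.4] [546.8  127.88  69.23]
jig 0.66 [286.2 232.9] [599.93  -3.11  69.45]
lid_handle 0.84 [273.5 218.3] [559.98   4.86  83.01]
lid_handle 0.72 [390.3 229.5] [762.68 128.28  75.96]
rod_rest 0.9 [149.2 282.7] [ 454.84 -239.4    26.12]
gauge 0.98 [186.3 339.9] [ 621.25 -283
[... 395 characters left out ...]
88650274488, 'extrinsics': array([[   0.05,   -0.97,    0.22,  344.11],
       [  -1.  ,   -0.05,    0.01,   20.4 ],
       [  -0.  ,   -0.22,   -0.98, 1099.31],
       [   0.  ,    0.  ,    0.  ,    1.  ]])}
sleeve_a 0.96 [233.9 215.6] [539.12 133.2   71.51]
jig 0.65 [269.9 217.7] [550.77  56.87   7.62]
lid_handle 0.61 [285.4 213.9] [546.73  21.52  82.33]
rod_rest 0.7 [393.  273.5] [ 433.73 -215.63   58.42]
gauge 0.56 [415.8 201.5] [ 607.91 -280.32    4.74]
tray 0.97 [142.8 283. ] [386.84 333.02   6.34]
pan 0.61 [157.4 197.7] [585.2  322.85   2.36]
pan 0.49 [415.4 200.6] [ 606.33 -275.25   19.92]
hammer 0.56 [332.3 140.2] [743.08 -80.15  18.63]
block 0.9 [254.7 295.3] [372.31  78.44  43.14]
```

View pics/scene0.png

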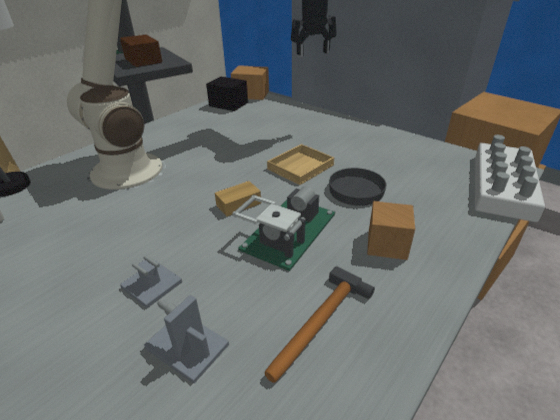

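View pics/top0.png

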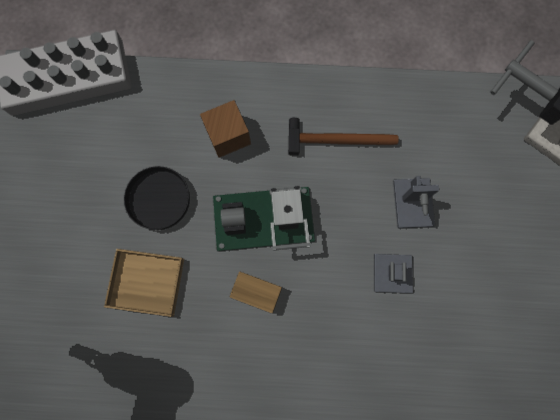

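```bash
cat > h.py <<'E'
from bench import arm
import cv2,numpy as np
np.set_printoptions(precision=1,suppress=True)
def cloud(d,i):
    v,u=np.indices(d.shape); 
    P=np.stack([(u-i["cx"])/i["fx"]*d,(v-i["cy"])/i["fy"]*d,d,np.ones_like(d)],-1)@np.array(i["extrinsics"]).T
    P=P[...,:3]; P[d==0]=np.nan; return P
def rect(P,m):
    return cv2.minAreaRect(P[m][:,:2].astype(np.float32)),m.sum()
E
python3 - <<'E'
from h import *
for c in("top","scene"):
    p=cv2.imread(f"pics/{c}0.png").astype(int); P=cloud(np.load(f"{c}0.npy"),arm.camera_info(c)); X,Y,Z=P[...,0],P[...,1],P[...,2]
    b,g,r=p[...,0],p[...,1],p[...,2]
    def box(x0,x1,y0,y1,z0,z1): return (X>x0)&(X<x1)&(Y>y0)&(Y<y1)&(Z>z0)&(Z<z1)
    def show(n,m):
        if m.sum()>5: print(c,n,rect(P,m),"mean",P[m].mean(0))
    show("floor",box(300,900,-400,500,-8,6)&(X<350)) 
    show("jiggreen",box(450,700,-120,250,2,20)&(g>r+8)&(g>b))
    show("lidwhite",box(420,680,-80,80,62,90)&(r>110))
    show("handle",box(420,500,-80,80,65,95))
    show("sleeve",box(480,620,90,180,60,90))
    show("restbase",box(360,500,-290,-150,7,20)); show("rods",box(360,500,-290,-150,50,68)); show("postall",box(360,500,-290,-150,25,68))
    show("gbase",box(500,720,-360,-210,7,20)); show("gplate",box(500,720,-360,-210,98,120)); show("gpin",box(500,606,-360,-210,70,100));show("gall",box(500,720,-360,-210,30,120))
    show("tray",box(290,480,230,430,20,40)); show("pan",box(470,690,230,430,20,40)); show("block",box(300,460,0,130,30,50));show("carton",box(650,860,50,210,75,100))
    show("hammer",box(650,860,-300,40,10,50))
    S=box(500,606,-360,-210,70,100); print(P[S][::4] if c=="top" else P[S][::6])
E
```

```text
top floor (((324.9992980957031, 50.03228759765625), (49.98714828491211, 899.811767578125), 0.0018490342190489173), np.int64(8855)) mean [324.4  34.8  -0.4]
top jiggreen (((550.007568359375, 72.95735931396484), (131.53146362304688, 224.58901977539062), 8.589524269104004), np.int64(3163)) mean [540.   81.6   9.3]
top lidwhite (((539.1747436523438, 15.276504516601562), (131.23928833007812, 77.791259765625), 8.466242790222168), np.int64(1017)) mean [556.   18.4  83.7]
top handle (((489.1210021972656, 7.49505615234375), (32.159278869628906, 78.79613494873047), 8.73203182220459), np.int64(231)) mean [480.8   9.1  83.7]
top sleeve (((538.943603515625, 136.51976013183594), (62.255767822265625, 49.62381362915039), 8.323104858398438), np.int64(519)) mean [537.3 136.3  68.4]
top restbase (((438.8662414550781, -227.00970458984375), (85.13941955566406, 85.87476348876953), 0.8111308217048645), np.int64(1116)) mean [ 437.6 -224.4   11.4]
top rods (((438.80908203125, -227.23764038085938), (35.579402923583984, 38.96232604980469), 88.76732635498047), np.int64(261)) mean [ 438.7 -227.5   55.3]
top post
[... 5152 characters left out ...]
.8547668457031, 114.24989318847656), 83.0973892211914), np.int64(2669)) mean [ 743.1 -120.5   20.6]
[[ 561.6 -279.8   88.4]
 [ 563.4 -281.1   88.4]
 [ 569.9 -274.6   87.2]
 [ 570.7 -278.6   89.2]
 [ 565.9 -283.2   87.4]
 [ 576.2 -278.5   90.7]
 [ 584.2 -271.3   89.8]
 [ 574.8 -281.4   90. ]
 [ 584.9 -276.8   93.1]
 [ 567.3 -284.8   85.1]
 [ 578.3 -280.5   89.3]
 [ 588.9 -276.1   93. ]
 [ 569.6 -284.8   84.4]
 [ 583.2 -281.6   91.6]
 [ 590.6 -275.8   91.7]
 [ 574.6 -284.4   85.4]
 [ 587.5 -281.    91.9]
 [ 595.4 -275.5   92.6]
 [ 585.7 -283.8   90.8]
 [ 594.1 -278.4   92.1]
 [ 589.5 -282.9   90.4]
 [ 586.5 -285.1   87.9]
 [ 585.5 -286.6   86.2]
 [ 583.6 -286.2   82. ]
 [ 589.6 -286.4   84.3]]
```

```bash
cat >> h.py <<'E'
from scipy.spatial.transform import Rotation as R
def Rh(h): # tool pointing down, tool x heading h deg
    return R.from_euler("z",h,degrees=True)*R.from_quat([1,0,0,0])
def pose():
    s=arm.read_state(); return s["position"],R.from_quat(s["ee_rot"])
def plan(*wps,start=None,mm=210,dg=40):
    """wps: (x,y,z,heading) TCP targets; prints shift/turn fractions per call"""
    p,q=start or pose()
    for x,y,z,h in wps:
        t=np.array([x,y,z],float); qt=Rh(h) if not isinstance(h,R) else h
        n=max(1,int(np.ceil(max(np.linalg.norm(t-p)/mm,np.degrees((q.inv()*qt).magnitude())/dg))))
        p0,q0,rv=p,q,(q.inv()*qt).as_rotvec()
        for k in range(1,n+1):
            pk=p0+(t-p0)*k/n; qk=q0*R.from_rotvec(rv*k/n)
            d=q.inv().apply(pk-p)/250; w=(q.inv()*qk).as_rotvec()/np.pi
            print(f"-> {pk.round(0)} shift",d.round(4).tolist(),"turn",w.round(4).tolist(),"rows>=",round(max(np.linalg.norm(pk-p)/50,np.degrees(np.linalg.norm(w*np.pi))/8.59),1))
            p,q=pk,qk
E
python3 -c "
from h import *
p,q=pose();print(p,(q*R.from_quat([1,0,0,0])).as_euler('xyz',degrees=True))
plan((478.4,5.2,150,-81.4))"
```

```text
[248.4 573.5 231.3] [  0.   -0.  -23.4]
-> [325. 384. 204.] shift [0.5826, 0.5734, 0.1084] turn [-0.0, -0.0, 0.1074] rows>= 4.1
-> [402. 195. 177.] shift [0.7395, 0.3483, 0.1084] turn [-0.0, -0.0, 0.1074] rows>= 4.1
-> [478.   5. 150.] shift [0.8131, 0.0839, 0.1084] turn [-0.0, -0.0, 0.1074] rows>= 4.1
```

Emit:
arm_command --rows '[[[0.583, 0.573, 0.108], [0, 0, 0.1074]], [[0.583, 0.573, 0.108], [0, 0, 0.1074]], [[0.583, 0.573, 0.108], [0, 0, 0.1074]], [[0.583, 0.573, 0.108], [0, 0, 0.1074]], [[0.583, 0.573, 0.108], [0, 0, 0.1074]]]' --grip 0.4

```text
clock: 1.6
position: [325.5, 379.1, 203.7]
ee_rot: [0.93, -0.366, -0.0, 0.002]
contact_force: [-0.2, 1.4, -0.7]
gripper_width: 34.4
grasp_force: 0.0
```

Emit:
arm_command --rows '[[[0.74, 0.348, 0.108], [0, 0, 0.1074]], [[0.74, 0.348, 0.108], [0, 0, 0.1074]], [[0.74, 0.348, 0.108], [0, 0, 0.1074]], [[0.74, 0.348, 0.108], [0, 0, 0.1074]], [[0.74, 0.348, 0.108], [0, 0, 0.1074]]]'

```text
clock: 2.1
position: [402.2, 190.8, 176.7]
ee_rot: [0.855, -0.518, -0.0, 0.001]
contact_force: [-0.7, 1.5, -0.1]
gripper_width: 34.0
grasp_force: 0.0
```

Emit:
arm_command --rows '[[[0.813, 0.084, 0.108], [0, 0, 0.1074]], [[0.813, 0.084, 0.108], [0, 0, 0.1074]], [[0.813, 0.084, 0.108], [0, 0, 0.1074]], [[0.813, 0.084, 0.108], [0, 0, 0.1074]], [[0.813, 0.084, 0.108], [0, 0, 0.1074]]]'

```text
clock: 2.6
position: [479.9, 1.9, 149.6]
ee_rot: [0.756, -0.654, -0.0, 0.0]
contact_force: [-0.2, -0.4, -0.7]
gripper_width: 34.0
grasp_force: 0.0
```

```bash
python3 - <<'E'
from h import *
i=arm.camera_info("wrist"); p,d=arm.get_image("wrist"); cv2.imwrite("pics/w1.png",p)
print(pose()[0],i)
v,u=np.indices(d.shape); a=(u-i["cx"])/i["fx"]; b=(v-i["cy"])/i["fy"]; r=np.hypot(a,b)+1e-9; t=np.tan(r)
P=np.stack([a/r*t*d,b/r*t*d,d,np.ones_like(d)],-1)@np.array(i["extrinsics"]).T; P=P[...,:3]
X,Y,Z=P[...,0],P[...,1],P[...,2]
m=(X>450)&(X<505)&(Y>-60)&(Y<70)&(Z>60)&(Z<100)&(d>0)
print(rect(P,m),P[m].mean(0))
for yy in range(-25,40,10):
    k=m&(abs(Y-yy)<5); print(yy,k.sum(),P[k].mean(0) if k.any() else "", P[k].min(0) if k.any() else "", P[k].max(0) if k.any() else "")
E
```

```text
[479.6   3.  149.8] {'fx': 325.19226210127806, 'fy': 325.19226210127806, 'cx': 283.8457572583863, 'cy': 210.4519056629705, 'extrinsics': array([[ -1. ,  -0.1,  -0. , 489.5],
       [ -0.1,   1. ,   0.3, -68.1],
       [  0. ,   0.3,  -1. , 293.1],
       [  0. ,   0. ,   0. ,   1. ]])}
(((488.1825866699219, 8.326728820800781), (31.55813217163086, 79.96821594238281), 8.208247184753418), np.int64(2310)) [482.1   5.9  85. ]
-25 479 [490.2 -26.1  85.3] [476.9 -30.   79.3] [505.  -20.   87.9]
-15 225 [480.8 -15.1  85.3] [475.4 -20.   82. ] [486.2 -10.   88.1]
-5 218 [479.4  -4.9  85.2] [473.9  -9.9  81.4] [484.9  -0.   87.8]
5 210 [477.9   5.1  85.2] [472.3   0.   81.3] [483.4  10.   87.3]
15 191 [476.3  14.9  85.3] [470.8  10.1  81.1] [482.1  19.8  88. ]
25 183 [474.7  24.9  85.4] [469.3  20.   82.1] [479.9  30.   87.7]
35 214 [474.4  35.8  84.6] [467.9  30.1  78.6] [485.4  40.   87.4]
```

View pics/w1.png

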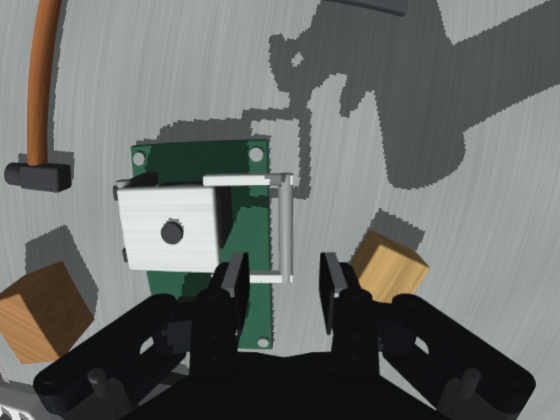

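Emit:
arm_command --rows '[[[0, 0, 0.15], [0, 0, 0]], [[0, 0, 0.27], [0, 0, 0]], [[0, 0, 0.355], [0, 0, 0]], [[0, 0, 0.355], [0, 0, 0]], [[0, 0, 0.355], [0, 0, 0]]]'

```text
clock: 3.15
position: [479.2, 6.4, 62.1]
ee_rot: [0.759, -0.651, 0.0, -0.0]
contact_force: [0.9, -0.3, 1.1]
gripper_width: 34.2
grasp_force: 0.0
```

Emit:
arm_command --rows '[[[0, 0, 0], [0, 0, 0]], [[0, 0, 0], [0, 0, 0]], [[0, 0, 0], [0, 0, 0]], [[0, 0, 0], [0, 0, 0]], [[0, 0, 0], [0, 0, 0]]]' --grip 0

```text
clock: 3.65
position: [478.2, 5.6, 63.0]
ee_rot: [0.758, -0.652, -0.0, -0.0]
contact_force: [-4.4, 3.3, 5.3]
gripper_width: 8.1
grasp_force: 58.6
```

```bash
python3 -c "
import numpy as np
a0=np.radians(173.3)
f=lambda t:125/250*np.array([-np.cos(a0-np.radians(t)),-np.sin(a0-np.radians(t))])
for c in (0,35,70):
  print([[0,*(f(c+k*7)-f(c)).round(3).tolist()] for k in range(1,6)])
print([[0,*(f(k)-f(105)).round(3).tolist()] for k in (108,111,111,111)])
"
```

```text
[[0, -0.011, -0.06], [0, -0.029, -0.118], [0, -0.054, -0.174], [0, -0.086, -0.226], [0, -0.123, -0.274]]
[[0, -0.043, -0.043], [0, -0.092, -0.08], [0, -0.144, -0.112], [0, -0.2, -0.136], [0, -0.258, -0.154]]
[[0, -0.06, -0.01], [0, -0.121, -0.013], [0, -0.182, -0.009], [0, -0.242, 0.003], [0, -0.3, 0.022]]
[[0, -0.024, 0.01], [0, -0.048, 0.022], [0, -0.048, 0.022], [0, -0.048, 0.022]]
```

Emit:
arm_command --rows '[[[0, -0.011, -0.06], [0, 0, 0]], [[0, -0.029, -0.118], [0, 0, 0]], [[0, -0.054, -0.174], [0, 0, 0]], [[0, -0.086, -0.226], [0, 0, 0]], [[0, -0.123, -0.274], [0, 0, 0]]]'

```text
clock: 4.15
position: [505.1, 9.7, 130.1]
ee_rot: [0.758, -0.653, -0.003, 0.003]
contact_force: [-8.6, 3.0, 1.9]
gripper_width: 7.9
grasp_force: 58.7
```

Emit:
arm_command --rows '[[[0, -0.043, -0.043], [0, 0, 0]], [[0, -0.092, -0.08], [0, 0, 0]], [[0, -0.144, -0.112], [0, 0, 0]], [[0, -0.2, -0.136], [0, 0, 0]], [[0, -0.258, -0.154], [0, 0, 0]]]'

```text
clock: 4.65
position: [572.4, 19.7, 172.2]
ee_rot: [0.758, -0.652, 0.0, -0.001]
contact_force: [-5.3, 2.6, 6.1]
gripper_width: 7.6
grasp_force: 61.2
```

Emit:
arm_command --rows '[[[0, -0.06, -0.01], [0, 0, 0]], [[0, -0.121, -0.013], [0, 0, 0]], [[0, -0.182, -0.009], [0, 0, 0]], [[0, -0.242, 0.003], [0, 0, 0]], [[0, -0.3, 0.022], [0, 0, 0]]]'

```text
clock: 5.15
position: [646.9, 31.2, 164.4]
ee_rot: [0.758, -0.652, -0.0, -0.0]
contact_force: [-1.7, 1.8, 1.1]
gripper_width: 7.7
grasp_force: 65.1
```

Emit:
arm_command --rows '[[[0, -0.024, 0.01], [0, 0, 0]], [[0, -0.048, 0.022], [0, 0, 0]], [[0, -0.048, 0.022], [0, 0, 0]], [[0, -0.048, 0.022], [0, 0, 0]]]'

```text
clock: 5.55
position: [659.3, 33.0, 158.1]
ee_rot: [0.758, -0.652, 0.0, -0.001]
contact_force: [-0.5, 3.6, 2.4]
gripper_width: 7.3
grasp_force: 66.1
```

Emit:
arm_command --rows '[[[0, 0, 0], [0, 0, 0]], [[0, 0, 0], [0, 0, 0]], [[0, 0, 0], [0, 0, 0]], [[0, 0, -0.15], [0, 0, 0]], [[0, 0, -0.3], [0, 0, 0]]]' --grip 0.4

```text
clock: 6.05
position: [657.8, 31.6, 232.0]
ee_rot: [0.758, -0.652, -0.001, 0.002]
contact_force: [0.6, -0.1, 0.3]
gripper_width: 34.4
grasp_force: 0.0
```

```bash
python3 -c "
from h import *
p,d=arm.get_image('scene'); cv2.imwrite('pics/s2.png',cv2.resize(p[130:290,190:400],None,fx=3,fy=3))
print(pose()[0]); plan((557.3,17.5,150,-171.4))"
```

```text
[661.7  31.6 241.4]
-> [627.  27. 211.] shift [-0.0026, 0.1419, 0.1202] turn [-0.0012, 0.0007, 0.1667] rows>= 3.5
-> [592.  22. 180.] shift [0.0684, 0.1238, 0.1208] turn [-0.0012, 0.0007, 0.1667] rows>= 3.5
-> [557.  18. 150.] shift [0.1207, 0.0727, 0.1214] turn [-0.0012, 0.0007, 0.1667] rows>= 3.5
```

View pics/s2.png

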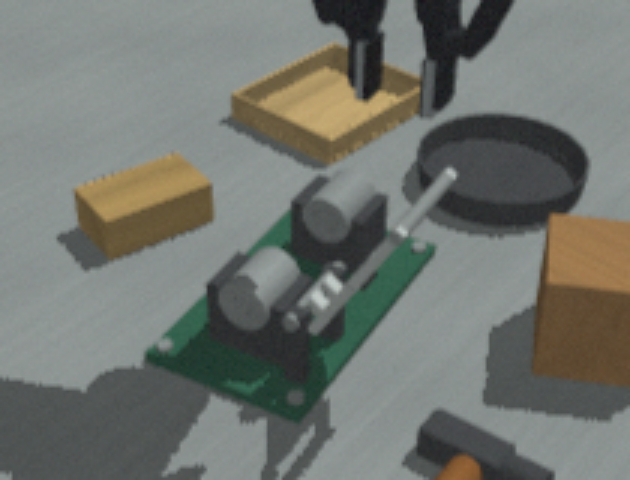

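Emit:
arm_command --rows '[[[0, 0.142, 0.12], [0, 0, 0.1667]], [[0, 0.142, 0.12], [0, 0, 0.1667]], [[0, 0.142, 0.12], [0, 0, 0.1667]], [[0, 0.142, 0.12], [0, 0, 0.1667]]]'

```text
clock: 6.5
position: [622.9, 26.4, 202.3]
ee_rot: [-0.561, 0.827, -0.0, -0.001]
contact_force: [0.7, 0.5, -0.3]
gripper_width: 34.4
grasp_force: 0.0
```

Emit:
arm_command --rows '[[[0.068, 0.124, 0.121], [0, 0, 0.1667]], [[0.068, 0.124, 0.121], [0, 0, 0.1667]], [[0.068, 0.124, 0.121], [0, 0, 0.1667]], [[0.068, 0.124, 0.121], [0, 0, 0.1667]]]'

```text
clock: 6.9
position: [588.0, 22.0, 172.1]
ee_rot: [-0.328, 0.945, -0.0, -0.0]
contact_force: [0.4, -1.1, 0.6]
gripper_width: 34.3
grasp_force: 0.0
```

Emit:
arm_command --rows '[[[0.121, 0.073, 0.121], [0, 0, 0.1667]], [[0.121, 0.073, 0.121], [0, 0, 0.1667]], [[0.121, 0.073, 0.121], [0, 0, 0.1667]], [[0.121, 0.073, 0.121], [0, 0, 0.1667]], [[0.121, 0.073, 0.121], [0, 0, 0.1667]]]' --grip 1

```text
clock: 7.4
position: [553.3, 17.6, 142.1]
ee_rot: [-0.075, 0.997, -0.0, -0.0]
contact_force: [0.2, 0.3, 0.1]
gripper_width: 85.4
grasp_force: 0.0
```

```bash
cat >> h.py <<'E'
def wrist(fn):
    i=arm.camera_info("wrist"); p,d=arm.get_image("wrist"); cv2.imwrite(fn,p)
    v,u=np.indices(d.shape); a=(u-i["cx"])/i["fx"]; b=(v-i["cy"])/i["fy"]; r=np.hypot(a,b)+1e-9; t=np.tan(r)
    P=(np.stack([a/r*t*d,b/r*t*d,d,np.ones_like(d)],-1)@np.array(i["extrinsics"]).T)[...,:3]
    P[d==0]=np.nan; return p,P
E
python3 - <<'E'
from h import *
p,P=wrist("pics/w2.png"); X,Y,Z=P[...,0],P[...,1],P[...,2]
q=pose();print(q[0],(q[1]*R.from_quat([1,0,0,0])).as_euler('xyz',degrees=True))
m=(abs(X-557)<35)&(abs(Y-17)<45)&(Z>65)&(Z<80); print(rect(P,m),P[m].mean(0))
plan((557.3,17.5,34,-171.4))
E
```

```text
[553.4  17.7 142.1] [   0.    -0.  -171.4]
(((562.094482421875, 25.642704010009766), (70.13050842285156, 57.167572021484375), 85.60587310791016), np.int64(3453)) [554.9  19.9  72.6]
-> [557.  18.  34.] shift [-0.0154, -0.0031, 0.4323] turn [-0.0001, -0.0001, 0.0002] rows>= 2.2
```

View pics/w2.png

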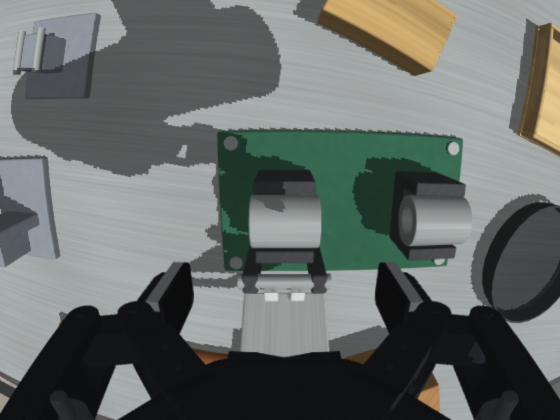

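```bash
python3 - <<'E'
from h import *
p,P=wrist("pics/w3.png"); 
c=np.cos(np.radians(8.6)); s=np.sin(np.radians(8.6))
U=(P[...,0]-557.3)*c+(P[...,1]-17.5)*s; V=-(P[...,0]-557.3)*s+(P[...,1]-17.5)*c; Z=P[...,2]
bright=p.min(-1)>110
m=(abs(U)<21)&(abs(V)<40)&(Z>66)&(Z<80)&bright
print(m.sum(),np.percentile(U[m],[2,50,98]),np.percentile(V[m],[2,50,98]))
for u in range(-18,20,4):
    k=m&(abs(U-u)<2); print(u,Z[k].mean(),k.sum(),np.percentile(V[k],[2,98]))
# quadratic fit of apex
k=m&(Z>68); print("apex U",-np.polyfit(U[k],Z[k],2)[1]/2/np.polyfit(U[k],Z[k],2)[0])
E
```

```text
2960 [-16.4  -3.3  14.2] [-22.    2.6  25.3]
-18 67.72884086155769 98 [-21.6  25. ]
-14 70.51015534650112 411 [-21.6  25.3]
-10 73.19178952432803 456 [-22.1  25.3]
-6 74.79699263038717 443 [-22.   25.3]
-2 75.54513623238387 401 [-22.1  25.3]
2 75.361837902465 370 [-21.9  25.5]
6 74.38544979486687 335 [-21.7  25. ]
10 72.54791101651196 273 [-22.   25.4]
14 69.44374483918779 169 [-21.1  24.7]
18 66.36918385771168 4 [-2.6 14.3]
apex U -0.6092367760768126
```

Emit:
arm_command --rows '[[[-0.013, 0.003, 0.12], [0, 0, 0]], [[-0.013, 0.003, 0.24], [0, 0, 0]], [[-0.013, 0.003, 0.36], [0, 0, 0]], [[-0.013, 0.003, 0.432], [0, 0, 0]], [[-0.013, 0.003, 0.432], [0, 0, 0]]]'

```text
clock: 8.0
position: [554.7, 18.6, 31.4]
ee_rot: [-0.075, 0.997, -0.001, -0.003]
contact_force: [0.2, 0.1, -0.5]
gripper_width: 85.5
grasp_force: 0.0
```

Emit:
arm_command --rows '[[[0, 0, 0], [0, 0, 0]], [[0, 0, 0], [0, 0, 0]], [[0, 0, 0], [0, 0, 0]], [[0, 0, 0], [0, 0, 0]], [[0, 0, 0], [0, 0, 0]]]' --grip 0

```text
clock: 8.5
position: [557.9, 19.5, 35.8]
ee_rot: [-0.075, 0.997, 0.0, 0.002]
contact_force: [-0.0, -0.0, 5.8]
gripper_width: 49.3
grasp_force: 62.9
```

Emit:
arm_command --rows '[[[0, 0, -0.06], [0, 0, 0]], [[0, 0, -0.2], [0, 0, 0]], [[0, 0, -0.4], [0, 0, 0]], [[0, 0, -0.6], [0, 0, 0]], [[0, 0, -0.6], [0, 0, 0]]]'

```text
clock: 9.0
position: [560.8, 20.0, 191.7]
ee_rot: [-0.075, 0.997, 0.001, 0.008]
contact_force: [1.7, 0.5, -2.6]
gripper_width: 49.6
grasp_force: 64.6
```

```bash
python3 - <<'E'
from h import *
s=arm.read_state(); print(s["position"],s["contact_force"],s["gripper_width"])
plan((438.9,-228,150,-90))
E
```

```text
[560.8  20.  191.7] [ 1.7  0.5 -2.6] 49.588828854990055
-> [520. -63. 178.] shift [0.2112, -0.3025, 0.0521] turn [-0.0011, 0.0014, -0.1507] rows>= 3.2
-> [ 480. -145.  164.] shift [0.3257, -0.1732, 0.0524] turn [-0.0011, 0.0014, -0.1507] rows>= 3.2
-> [ 439. -228.  150.] shift [0.3687, -0.006, 0.0537] turn [-0.0011, 0.0014, -0.1507] rows>= 3.2
```

Emit:
arm_command --rows '[[[0.105, -0.15, 0], [0, 0, -0.0754]], [[0.211, -0.3025, 0], [0, 0, -0.1507]], [[0.211, -0.3025, 0], [0, 0, -0.1507]], [[0.211, -0.3025, 0], [0, 0, -0.1507]]]'

```text
clock: 9.4
position: [514.0, -64.3, 182.7]
ee_rot: [-0.306, 0.952, 0.001, -0.001]
contact_force: [0.0, 0.2, -3.5]
gripper_width: 49.1
grasp_force: 64.5
```

Emit:
arm_command --rows '[[[0.326, -0.173, 0.05], [0, 0, -0.1507]], [[0.326, -0.173, 0.05], [0, 0, -0.1507]], [[0.326, -0.173, 0.05], [0, 0, -0.1507]], [[0.326, -0.173, 0.05], [0, 0, -0.1507]]]'

```text
clock: 9.8
position: [473.7, -146.5, 170.3]
ee_rot: [-0.521, 0.854, 0.001, -0.001]
contact_force: [1.5, 0.3, -3.7]
gripper_width: 49.0
grasp_force: 64.5
```

Emit:
arm_command --rows '[[[0.369, -0.006, 0.05], [0, 0, -0.1507]], [[0.369, -0.006, 0.05], [0, 0, -0.1507]], [[0.369, -0.006, 0.05], [0, 0, -0.1507]], [[0.369, -0.006, 0.05], [0, 0, -0.1507]], [[0.369, -0.006, 0.05], [0, 0, -0.1507]]]'

```text
clock: 10.3
position: [433.8, -228.5, 158.1]
ee_rot: [-0.706, 0.708, 0.001, -0.0]
contact_force: [0.1, -0.0, -3.9]
gripper_width: 49.1
grasp_force: 64.5
```

```bash
python3 - <<'E'
from h import *
p,P=wrist("pics/w4.png"); X,Y,Z=P[...,0],P[...,1],P[...,2]
q=pose();print(q[0],(q[1]*R.from_quat([1,0,0,0])).as_euler('xyz',degrees=True))
b=(abs(X-439)<60)&(abs(Y+228)<60)
for n,l,h in(("base",8,17),("rods",52,65)):
    m=b&(Z>l)&(Z<h); 
    if m.sum()>20: print(n,rect(P,m),P[m].mean(0))
m=(abs(X-607)<120)&(abs(Y+275)<70)&(Z>75)&(Z<112); print(m.sum())
E
```

```text
[ 434.  -228.3  158.3] [ -0.1   0.  -90.2]
base (((437.86407470703125, -226.62466430664062), (85.51956939697266, 84.9739990234375), 0.9017983078956604), np.int64(6005)) [ 437.3 -233.    12.8]
rods (((438.1521301269531, -226.84471130371094), (40.19820022583008, 34.131195068359375), 0.7317121624946594), np.int64(1943)) [ 438.3 -227.3   56.9]
3395
```

View pics/w4.png

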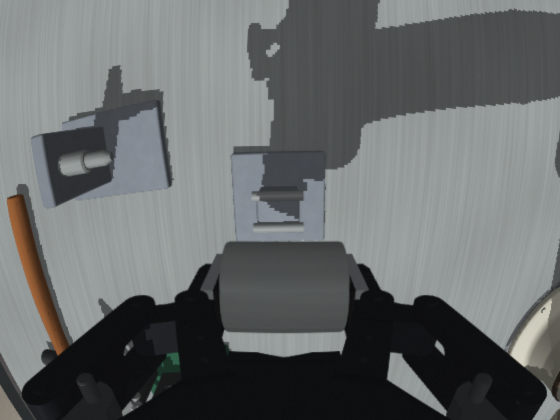

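```bash
python3 - <<'E'
from h import *
p,P=wrist("pics/w5.png"); X,Y,Z=P[...,0],P[...,1],P[...,2]
t=pose()[0]; print(t)
m=np.zeros(Z.shape,bool); m[244:328,245:330]=1
A=P[m]; A=A[np.isfinite(A).all(1)]; A=A[abs(A[:,0]-t[0])<20]
# circle fit in y,z
M=np.c_[A[:,1:],np.ones(len(A))]; s=np.linalg.lstsq(M,(A[:,1:]**2).sum(1),rcond=None)[0]
print("centre y,z",s[:2]/2,"r",np.sqrt(s[2]+(s[:2]**2).sum()/4)); 
for x in(-15,0,15):
    k=A[abs(A[:,0]-t[0]-x)<5]; print(x,k[:,2].max(),k[k[:,2]>k[:,2].max()-1][:,1].mean())
E
```

```text
[ 434.2 -228.3  158.5]
centre y,z [-229.1  179. ] r 19.05209052198799
-15 199.68382455404725 -229.43776490953366
0 199.30855085712568 -229.47830741607314
15 199.50133885555084 -229.70328236520282
```

Emit:
arm_command --rows '[[[-0.008, -0.016, 0.12], [0, 0, -0.005]], [[-0.008, -0.016, 0.24], [0, 0, -0.005]], [[-0.008, -0.016, 0.34], [0, 0, -0.005]], [[-0.008, -0.016, 0.39], [0, 0, -0.005]], [[-0.008, -0.016, 0.405], [0, 0, -0.005]]]'

```text
clock: 10.9
position: [437.3, -226.1, 56.2]
ee_rot: [0.712, -0.702, -0.002, 0.001]
contact_force: [-2.7, -1.2, 1.1]
gripper_width: 49.1
grasp_force: 64.8
```

Emit:
arm_command --rows '[[[0, 0, 0.003], [0, 0, 0]], [[0, 0, 0.005], [0, 0, 0]], [[0, 0, 0.007], [0, 0, 0]], [[0, 0, 0.009], [0, 0, 0]], [[0, 0, 0.009], [0, 0, 0]]]'

```text
clock: 11.4
position: [438.6, -226.9, 56.3]
ee_rot: [0.712, -0.702, 0.001, -0.0]
contact_force: [0.6, 0.3, -0.4]
gripper_width: 49.4
grasp_force: 64.9
```

Emit:
arm_command --rows '[[[0, 0, 0], [0, 0, 0]], [[0, 0, 0], [0, 0, 0]], [[0, 0, 0], [0, 0, 0]], [[0, 0, 0], [0, 0, 0]], [[0, 0, 0], [0, 0, 0]]]' --grip 1

```text
clock: 11.9
position: [438.1, -226.9, 55.7]
ee_rot: [0.712, -0.702, 0.0, -0.0]
contact_force: [-0.2, 0.2, 0.0]
gripper_width: 85.4
grasp_force: 0.0
```

Emit:
arm_command --rows '[[[0, 0, -0.08], [0, 0, 0]], [[0, 0, -0.2], [0, 0, 0]], [[0, 0, -0.32], [0, 0, 0]], [[0, 0, -0.38], [0, 0, 0]], [[0, 0, -0.38], [0, 0, 0]]]'

```text
clock: 12.4
position: [439.6, -227.2, 153.0]
ee_rot: [0.712, -0.702, 0.003, -0.002]
contact_force: [-0.1, 0.1, -0.5]
gripper_width: 85.3
grasp_force: 0.0
```

```bash
python3 - <<'E'
from h import *
p,P=wrist("pics/w6.png"); X,Y,Z=P[...,0],P[...,1],P[...,2]
q=pose();print(q[0],(q[1]*R.from_quat([1,0,0,0])).as_euler('xyz',degrees=True))
b=(abs(X-438)<40)&(abs(Y+227)<23)&(Z>82)&(Z<105)
print(rect(P,b)); A=P[b]
print(np.percentile(A[:,0],[1,99]))
for x in(420,438,456):
    k=A[abs(A[:,0]-x)<6]; c=np.polyfit(k[:,1],k[:,2],2); print(x,-c[1]/2/c[0],k[:,2].max())
E
```

```text
[ 438.4 -226.8  151.3] [  0.1  -0.  -89.2]
(((438.1897277832031, -227.54429626464844), (50.33390426635742, 37.953155517578125), 0.6827554106712341), np.int64(3873))
[413.7 462.2]
420 -226.7697120824589 97.6667778868244
438 -226.5641290995036 97.62300564675914
456 -226.25714560601884 97.39400654275244
```

Emit:
arm_command --rows '[[[0, 0, 0], [0, 0, 0.1667]], [[0, 0, 0], [0, 0, 0.1667]], [[0, 0, 0], [0, 0, 0.1667]], [[0, 0, 0], [0, 0, 0.1667]]]'

```text
clock: 12.85
position: [437.0, -226.6, 148.8]
ee_rot: [-0.504, 0.864, 0.001, -0.001]
contact_force: [-0.3, 0.1, 1.0]
gripper_width: 85.2
grasp_force: 0.0
```

Emit:
arm_command --rows '[[[0, 0, 0], [0, 0, 0.1667]], [[0, 0, 0], [0, 0, 0.1667]], [[0, 0, 0], [0, 0, 0.1667]], [[0, 0, 0], [0, 0, 0.1667]]]'

```text
clock: 13.25
position: [437.0, -226.6, 148.8]
ee_rot: [-0.264, 0.965, 0.001, -0.001]
contact_force: [0.4, -0.2, -0.1]
gripper_width: 85.3
grasp_force: 0.0
```

Emit:
arm_command --rows '[[[0, 0, 0], [0, 0, 0.1667]], [[0, 0, 0], [0, 0, 0.1667]], [[0, 0, 0], [0, 0, 0.1667]], [[0, 0, 0], [0, 0, 0.1667]], [[0, 0, 0], [0, 0, 0.1667]]]'

```text
clock: 13.75
position: [437.1, -226.6, 149.0]
ee_rot: [-0.007, 1.0, 0.0, -0.002]
contact_force: [-0.2, 1.2, -1.0]
gripper_width: 85.2
grasp_force: 0.0
```

```bash
python3 - <<'E'
from h import *
p,P=wrist("pics/w7.png"); X,Y,Z=P[...,0],P[...,1],P[...,2]
q=pose();print(q[0],(q[1]*R.from_quat([1,0,0,0])).as_euler('xyz',degrees=True))
b=(abs(X-438)<40)&(abs(Y+227)<23)&(Z>82)&(Z<105)
print(rect(P,b)); 
plan((438.1,-226.8,54,-179.3))
E
```

```text
[ 437.2 -226.6  149.2] [  -0.    -0.2 -179.1]
(((437.5536193847656, -226.98782348632812), (50.28263473510742, 38.45354080200195), 1.0255205631256104), np.int64(4054))
-> [ 438. -227.   54.] shift [-0.0045, -0.001, 0.3809] turn [0.0002, -0.0009, 0.0011] rows>= 1.9
```

Emit:
arm_command --rows '[[[-0.003, 0, 0.12], [0, 0, 0]], [[-0.003, 0, 0.24], [0, 0, 0]], [[-0.003, 0, 0.34], [0, 0, 0]], [[-0.003, 0, 0.379], [0, 0, 0]], [[-0.003, 0, 0.379], [0, 0, 0]]]'

```text
clock: 14.3
position: [437.7, -226.7, 54.3]
ee_rot: [-0.008, 1.0, 0.0, -0.002]
contact_force: [-0.7, 0.8, -0.5]
gripper_width: 85.6
grasp_force: 0.0
```

Emit:
arm_command --rows '[[[0, 0, 0], [0, 0, 0]], [[0, 0, 0], [0, 0, 0]], [[0, 0, 0], [0, 0, 0]], [[0, 0, 0], [0, 0, 0]], [[0, 0, 0], [0, 0, 0]]]' --grip 0

```text
clock: 14.8
position: [439.6, -227.1, 57.1]
ee_rot: [-0.008, 1.0, -0.0, 0.001]
contact_force: [-0.8, 0.1, 6.4]
gripper_width: 38.2
grasp_force: 60.1
```

Emit:
arm_command --rows '[[[0, 0, -0.04], [0, 0, 0]], [[0, 0, -0.12], [0, 0, 0]], [[0, 0, -0.2], [0, 0, 0]], [[0, 0, -0.2], [0, 0, 0]], [[0, 0, -0.2], [0, 0, 0]]]'

```text
clock: 15.3
position: [438.1, -226.5, 105.4]
ee_rot: [-0.007, 1.0, 0.0, -0.0]
contact_force: [0.5, -0.1, -3.3]
gripper_width: 38.3
grasp_force: 61.2
```

```bash
python3 - <<'E'
from h import *
p,P=wrist("pics/w8.png"); q=pose();t=q[0];s=arm.read_state();print(t,(q[1]*R.from_quat([1,0,0,0])).as_euler('xyz',degrees=True),s["gripper_width"],s["contact_force"])
b=(abs(P[...,0]-t[0])<32)&(abs(P[...,1]-t[1])<19)&(P[...,2]>t[2]+22)&(P[...,2]<t[2]+46)
print(rect(P,b)); A=P[b]; A=A[abs(A[:,1]-t[1])<4]
print(np.percentile(A[:,0]-t[0],[1,99]))
for x in range(-22,23,4):
    k=A[abs(A[:,0]-x-t[0])<2]; print(x,len(k),np.percentile(k[:,2],90)-t[2] if len(k) else "")
X,Y,Z=P[...,0],P[...,1],P[...,2]
m=(X>555)&(X<600)&(abs(Y+277)<18)&(Z>80)&(Z<100); print("pin",m.sum())
for x in range(557,606,4):
    k=m&(abs(X-x)<2)
    if k.sum()>3: print(x,k.sum(),np.percentile(Y[k],[3,50,97]),np.percentile(Z[k],95))
m=(X>595)&(X<640)&(abs(Y+275)<35)&(Z>100)&(Z<115); print("plate",m.sum(),rect(P,m) if m.sum()>9 else "")
E
```

```text
[ 437.6 -226.4  104.8] [  -0.1   -0.1 -179.2] 38.77671874493766 [-1.2  0.1 -4.6]
(((436.0618896484375, -226.43377685546875), (50.87527084350586, 37.996246337890625), 0.01650485396385193), np.int64(10481))
[-26.3  22. ]
-22 233 39.79505001117856
-18 218 39.752507381333245
-14 207 39.829005712782234
-10 199 39.64561263418311
-6 189 39.62550532769784
-2 183 39.78518107142345
2 180 39.72293100791414
6 165 39.73428188020763
10 157 39.61527089474713
14 144 39.653812188785096
18 138 39.66631185007178
22 95 39.59681533944065
pin 0
plate 0
```

View pics/w8.png

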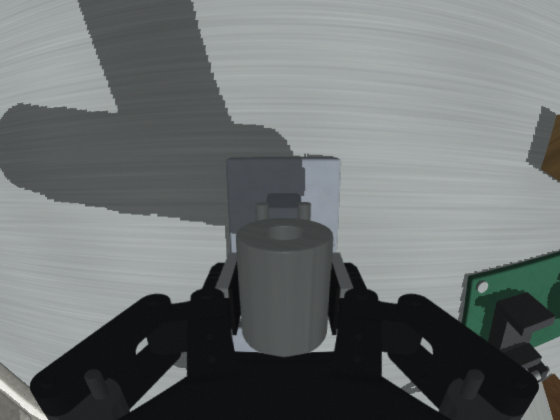

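```bash
python3 - <<'E'
from h import *
def T(p,q): M=np.eye(4); M[:3,:3]=q.as_matrix(); M[:3,3]=p; return M
i=arm.camera_info("wrist"); p,q=pose()
C=np.linalg.inv(T(p,q))@np.array(i["extrinsics"]); np.save("tc.npy",C)
E=T([434.2,-228.3,158.5],Rh(-90.2))@C
im=cv2.imread("pics/w5.png"); g=cv2.cvtColor(im,6).astype(int)
cv2.imwrite("pics/w5c.png",cv2.resize(im[90:215,20:190],None,fx=4.5,fy=4.5,interpolation=cv2.INTER_CUBIC))
def w(u,v,z):
    a=(u-i["cx"])/i["fx"]; b=(v-i["cy"])/i["fy"]; r=np.hypot(a,b)
    d=E[:3,:3]@np.array([a/r*np.sin(r),b/r*np.sin(r),np.cos(r)]); o=E[:3,3]; return o+d*(z-o[2])/d[2]
# check: rod-rest corner & pin columns
for u in range(56,116,4):
    col=g[140:185,u]; ed=np.diff(col); a,b=ed.argmax(),ed.argmin()
    print(u,140+a+.5,140+b+.5, w(u,140+a+1,85)[:2],w(u,140+b+1,85)[:2])
E
```

```text
56 142.5 148.5 [ 614.4 -293.3] [ 615.  -288.5]
60 160.5 162.5 [ 611.9 -278.5] [ 612.1 -276.9]
64 154.5 174.5 [ 606.9 -283. ] [ 609.3 -267. ]
68 152.5 175.5 [ 602.4 -284.3] [ 605.1 -266. ]
72 152.5 174.5 [ 598.2 -283.9] [ 600.7 -266.6]
76 155.5 174.5 [ 594.4 -281.3] [ 596.5 -266.4]
80 150.5 173.5 [ 589.9 -284.9] [ 592.2 -267. ]
84 164.5 172.5 [ 587.2 -273.8] [ 588.1 -267.6]
88 169.5 167.5 [ 583.8 -269.7] [ 583.6 -271.2]
92 151.5 167.5 [ 578.2 -283.3] [ 579.7 -271. ]
96 153.5 166.5 [ 574.6 -281.5] [ 575.8 -271.6]
100 152.5 165.5 [ 570.8 -282. ] [ 571.9 -272.2]
104 183.5 164.5 [ 570.  -258.2] [ 568.1 -272.7]
108 182.5 163.5 [ 566.2 -258.9] [ 564.4 -273.3]
112 177.5 151.5 [ 562.1 -262.6] [ 559.9 -282. ]
```

View pics/w5c.png

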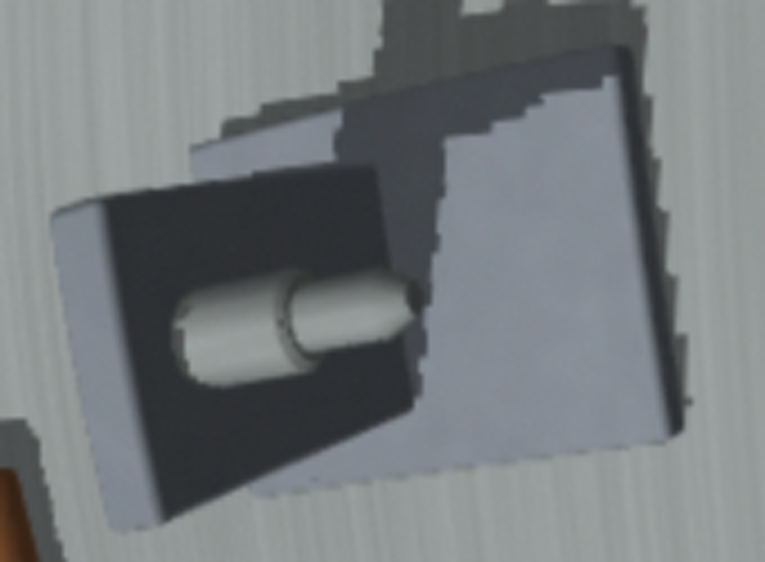

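```bash
python3 -c "
from h import *
print(pose()[0]); plan((521,-282.4,66.3,-174.6))"
```

```text
[ 437.6 -226.4  104.8]
-> [ 521. -282.   66.] shift [-0.3308, -0.2286, 0.153] turn [0.0004, -0.0006, -0.0256] rows>= 2.2
```

Emit:
arm_command --rows '[[[-0.15, -0.1, 0.02], [0, 0, -0.0128]], [[-0.28, -0.19, 0.08], [0, 0, -0.0256]], [[-0.331, -0.229, 0.153], [0, 0, -0.0256]], [[-0.331, -0.229, 0.153], [0, 0, -0.0256]], [[-0.331, -0.229, 0.153], [0, 0, -0.0256]]]'

```text
clock: 15.85
position: [520.5, -282.4, 65.3]
ee_rot: [-0.047, 0.999, 0.001, -0.003]
contact_force: [-0.8, 0.4, -3.1]
gripper_width: 38.0
grasp_force: 61.4
```

Emit:
arm_command --rows '[[[0, 0, 0], [0, 0, 0]], [[0, 0, 0], [0, 0, 0]], [[0, 0, 0], [0, 0, 0]]]'

```text
clock: 16.15
position: [522.2, -282.5, 68.5]
ee_rot: [-0.048, 0.999, -0.0, 0.001]
contact_force: [0.8, -0.5, -4.1]
gripper_width: 38.1
grasp_force: 61.4
```

```bash
python3 - <<'E'
from h import *
q=pose();print(q[0],(q[1]*R.from_quat([1,0,0,0])).as_euler('xyz',degrees=True),arm.read_state()["contact_force"])
for c in("top","scene"):
    p,d=arm.get_image(c); P=cloud(d,arm.camera_info(c)); X,Y,Z=P[...,0],P[...,1],P[...,2]
    cv2.imwrite(f"pics/ins_{c}.png",p)
    m=(X>553)&(X<604)&(abs(Y+277)<14)&(Z>70)&(Z<100)
    k=np.c_[X[m],Y[m],Z[m]]; print(c,"pin",len(k))
    for x in(565,575,585,595):
        j=k[abs(k[:,0]-x)<5]; 
        if len(j): print(x,np.percentile(j[:,1],[5,95]),np.percentile(j[:,2],90))
    m=(X>490)&(X<550)&(abs(Y+282)<22)&(Z>80)&(Z<115); k=P[m]; print("sleeve",len(k))
    for x in(502,510,535,542):
        j=k[abs(k[:,0]-x)<4]; 
        if len(j): print(x,np.percentile(j[:,1],[5,95]),np.percentile(j[:,2],95))
    if len(k)>5: print(np.percentile(k[:,0],[1,99]))
E
```

```text
[ 522.2 -282.5   68.5] [   0.     0.1 -174.5] [ 0.8 -0.5 -4.1]
top pin 0
sleeve 141
502 [-299.7 -265.4] 105.58850074020276
510 [-288.1 -263.4] 106.50648678500755
542 [-263.6 -260.7] 94.33954680090024
[495.5 544. ]
scene pin 147
565 [-285.1 -276.4] 90.34666242602964
575 [-284.7 -275.1] 90.10048460691328
585 [-286.2 -271.5] 92.67945605101002
595 [-285.6 -272.8] 92.8652897261651
sleeve 670
502 [-281.5 -271.6] 105.749532108474
510 [-287.1 -264. ] 106.40507418542616
535 [-303.3 -262.7] 105.78409253945146
542 [-301.4 -266.2] 105.1751267660944
[501.1 548.2]
```

Emit:
arm_command --rows '[[[0, 0.003, 0.009], [0, 0, 0]], [[-0.02, 0.003, 0.009], [0, 0, 0]], [[-0.04, 0.003, 0.009], [0, 0, 0]], [[-0.055, 0.003, 0.009], [0, 0, 0]], [[-0.07, 0.003, 0.009], [0, 0, 0]]]'

```text
clock: 16.75
position: [540.2, -280.4, 65.2]
ee_rot: [-0.047, 0.999, -0.0, 0.0]
contact_force: [0.7, -0.4, -3.7]
gripper_width: 38.0
grasp_force: 61.4
```

Emit:
arm_command --rows '[[[-0.01, 0, 0], [0, 0, 0]], [[-0.02, 0, 0], [0, 0, 0]], [[-0.03, 0, 0], [0, 0, 0]], [[-0.03, 0, 0], [0, 0, 0]]]'

```text
clock: 17.15
position: [547.5, -279.7, 65.3]
ee_rot: [-0.047, 0.999, -0.0, 0.0]
contact_force: [0.8, 0.2, -3.9]
gripper_width: 38.5
grasp_force: 61.4
```

Emit:
arm_command --rows '[[[-0.01, 0, -0.002], [0, 0, 0]], [[-0.02, 0, -0.002], [0, 0, 0]], [[-0.028, 0, -0.002], [0, 0, 0]], [[-0.028, 0, -0.002], [0, 0, 0]]]'

```text
clock: 17.55
position: [554.5, -279.1, 65.8]
ee_rot: [-0.047, 0.999, -0.0, 0.0]
contact_force: [-0.2, -0.0, -3.8]
gripper_width: 38.3
grasp_force: 61.4
```

Emit:
arm_command --rows '[[[-0.004, 0, 0], [0, 0, 0]], [[-0.008, 0, 0], [0, 0, 0]], [[-0.012, 0, 0], [0, 0, 0]], [[-0.016, 0, 0], [0, 0, 0]], [[-0.02, 0, 0], [0, 0, 0]]]'

```text
clock: 18.05
position: [557.8, -278.7, 65.7]
ee_rot: [-0.047, 0.999, 0.0, -0.002]
contact_force: [-4.9, -1.1, -0.6]
gripper_width: 37.9
grasp_force: 61.7
```

Emit:
arm_command --rows '[[[-0.004, 0, 0], [0, 0, 0]], [[-0.008, 0, 0], [0, 0, 0]], [[-0.008, 0, 0], [0, 0, 0]], [[-0.008, 0, 0], [0, 0, 0]]]'

```text
clock: 18.45
position: [557.9, -278.6, 65.4]
ee_rot: [-0.047, 0.999, 0.001, -0.003]
contact_force: [-7.0, -0.7, 0.2]
gripper_width: 38.5
grasp_force: 61.9
```

```bash
python3 - <<'E'
from h import *
s=arm.read_state(); print(s["position"],s["contact_force"],s["wrist_torque"])
p,d=arm.get_image("scene"); P=cloud(d,arm.camera_info("scene")); X,Y,Z=P[...,0],P[...,1],P[...,2]
cv2.imwrite("pics/g1.png",cv2.resize(p[250:390,110:260],None,fx=4,fy=4,interpolation=cv2.INTER_CUBIC))
m=(X>520)&(X<604)&(abs(Y+279)<26)&(Z>60)&(Z<115)
for x in range(530,604,5):
    j=P[m&(abs(X-x)<2.5)]
    if len(j)>3: print(x,len(j),np.percentile(j[:,1],[3,97]),np.percentile(j[:,2],95))
E
```

```text
[ 557.9 -278.6   65.4] [-7.  -0.7  0.2] [-0.4  1.9 -0. ]
535 5 [-273.4 -267.4] 100.65972421376446
540 11 [-277.3 -267. ] 101.47162386244347
545 27 [-279.4 -259.7] 106.57990374203837
550 53 [-288.3 -257.8] 114.03614641264235
555 53 [-290.1 -259. ] 111.81957767340391
560 75 [-293.4 -258.5] 110.60924283901004
565 108 [-294.8 -254.1] 109.25440150162943
570 147 [-304.8 -255.3] 111.94407190077528
575 78 [-301.  -266.7] 102.82232578756124
580 177 [-297.5 -260.7] 101.8063588098747
585 82 [-296.8 -273.4] 98.61000625674318
590 31 [-286.1 -270.5] 92.9351043005089
595 18 [-285.6 -272.2] 94.12644773386026
```

View pics/g1.png

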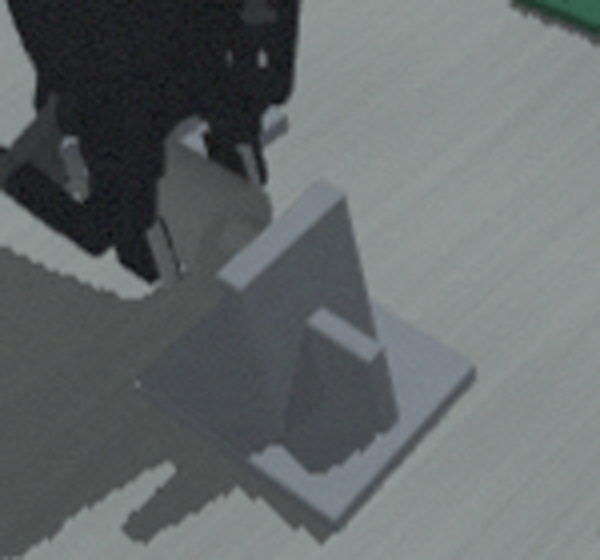

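```bash
cat >> h.py <<'E'
def held(fn):
    p,P=wrist(fn); t,q=pose(); L=q.inv().apply((P-t).reshape(-1,3)).reshape(P.shape)
    # tool axes: -x forward, y across, -z up
    f,a,u=-L[...,0],L[...,1],-L[...,2]
    b=(abs(f)<35)&(abs(a)<4)&(u>22)&(u<46)
    print("TCP",t,"fwd extent",np.percentile(f[b],[1,99]))
    print("top profile",[(x,round(float(np.nanmedian(u[b&(abs(f-x)<3)])),1)) for x in range(-24,24,6) if (b&(abs(f-x)<3)).any()])
    b=(abs(f)<35)&(abs(a)<19)&(u>22)&(u<46)
    for x in(-18,0,12):
        k=b&(abs(f-x)<4); c=np.polyfit(a[k],u[k],2); print("apex across",x,round(-c[1]/2/c[0],2))
E
python3 -c "
from h import *
held('pics/g2.png')"
```

```text
TCP [ 557.8 -278.6   65.4] fwd extent [-27.   21.4]
top profile [(-24, 37.7), (-18, 38.3), (-12, 38.3), (-6, 38.4), (0, 38.4), (6, 38.4), (12, 38.4), (18, 38.5)]
apex across -18 0.5
apex across 0 -0.42
apex across 12 0.17
```

Emit:
arm_command --rows '[[[0.012, 0, 0], [0, 0, 0]], [[0.012, 0, -0.004], [0, 0, 0]], [[0.012, 0, -0.006], [0, 0, 0]], [[0.012, 0, -0.006], [0, 0, 0]]]'

```text
clock: 18.95
position: [558.4, -278.8, 67.4]
ee_rot: [-0.047, 0.999, -0.0, 0.0]
contact_force: [-0.9, -0.4, -3.9]
gripper_width: 38.3
grasp_force: 61.4
```

Emit:
arm_command --rows '[[[0, 0, -0.004], [0, 0, 0]], [[0, 0, -0.008], [0, 0, 0]], [[0, 0, -0.008], [0, 0, 0]]]'

```text
clock: 19.25
position: [557.8, -278.5, 69.2]
ee_rot: [-0.047, 0.999, 0.0, -0.0]
contact_force: [-2.5, 0.7, -4.1]
gripper_width: 38.4
grasp_force: 61.3
```

Emit:
arm_command --rows '[[[0, 0, -0.004], [0, 0, 0]], [[0, 0, -0.008], [0, 0, 0]], [[0, 0, -0.008], [0, 0, 0]]]'

```text
clock: 19.55
position: [557.7, -278.5, 69.7]
ee_rot: [-0.047, 0.999, 0.0, -0.001]
contact_force: [2.4, -2.5, -15.1]
gripper_width: 38.3
grasp_force: 62.3
```

Emit:
arm_command --rows '[[[0, 0, 0.01], [0, 0, 0]], [[0, 0, 0.02], [0, 0, 0]], [[0, 0, 0.02], [0, 0, 0]]]'

```text
clock: 19.85
position: [558.5, -279.0, 67.3]
ee_rot: [-0.048, 0.999, -0.0, 0.001]
contact_force: [-1.9, -0.2, -4.0]
gripper_width: 38.1
grasp_force: 63.5
```

Emit:
arm_command --rows '[[[0, 0, 0.004], [0, 0, 0]], [[0, 0, 0.008], [0, 0, 0]], [[0, 0, 0.008], [0, 0, 0]]]'

```text
clock: 20.15
position: [558.7, -279.1, 66.2]
ee_rot: [-0.048, 0.999, -0.001, 0.001]
contact_force: [-5.1, 0.5, 4.8]
gripper_width: 38.1
grasp_force: 64.4
```

Emit:
arm_command --rows '[[[0, 0, 0.004], [0, 0, 0]], [[0, 0, 0.008], [0, 0, 0]], [[0, 0, 0.008], [0, 0, 0]]]'

```text
clock: 20.45
position: [558.2, -279.2, 64.8]
ee_rot: [-0.048, 0.999, -0.001, 0.0]
contact_force: [-5.6, 1.5, 7.4]
gripper_width: 38.3
grasp_force: 64.9
```

Emit:
arm_command --rows '[[[0.004, 0, -0.01], [0, 0, 0]], [[0.004, 0, -0.021], [0, 0, 0]], [[0.004, 0, -0.021], [0, 0, 0]], [[0.004, 0, -0.021], [0, 0, 0]]]'

```text
clock: 20.85
position: [557.6, -278.7, 67.2]
ee_rot: [-0.047, 0.999, -0.0, 0.0]
contact_force: [-0.4, 0.2, -2.9]
gripper_width: 38.1
grasp_force: 63.5
```

Emit:
arm_command --rows '[[[-0.01, 0, 0], [0, 0, 0]], [[-0.02, 0, 0], [0, 0, 0]], [[-0.03, 0, 0], [0, 0, 0]], [[-0.03, 0, 0], [0, 0, 0]]]'

```text
clock: 21.25
position: [558.5, -278.4, 66.7]
ee_rot: [-0.047, 0.999, 0.001, -0.007]
contact_force: [-12.9, -2.9, 3.0]
gripper_width: 38.1
grasp_force: 64.3
```

Emit:
arm_command --rows '[[[0.03, 0, 0], [0, 0, 0]], [[0.06, 0, 0], [0, 0, 0]], [[0.06, 0, -0.002], [0, 0, 0]], [[0.06, 0, -0.002], [0, 0, 0]]]'

```text
clock: 21.65
position: [550.3, -279.5, 68.2]
ee_rot: [-0.048, 0.999, -0.0, 0.001]
contact_force: [0.3, -0.5, -3.2]
gripper_width: 38.2
grasp_force: 63.5
```

Emit:
arm_command --rows '[[[0, 0.004, 0], [0, 0, 0]], [[0, 0.008, 0], [0, 0, 0]], [[0, 0.012, 0], [0, 0, 0]], [[0, 0.014, 0], [0, 0, 0]], [[0, 0.014, 0], [0, 0, 0]]]'

```text
clock: 22.15
position: [550.1, -277.6, 68.2]
ee_rot: [-0.047, 0.999, -0.001, 0.001]
contact_force: [1.3, -7.6, -5.7]
gripper_width: 38.1
grasp_force: 63.2
```

Emit:
arm_command --rows '[[[0, -0.01, 0], [0, 0, 0]], [[0, -0.018, 0], [0, 0, 0]], [[0, -0.024, 0], [0, 0, 0]], [[0, -0.028, 0], [0, 0, 0]], [[0, -0.028, 0], [0, 0, 0]]]'

```text
clock: 22.65
position: [549.8, -282.0, 67.9]
ee_rot: [-0.048, 0.999, 0.001, -0.0]
contact_force: [1.1, 5.0, -3.6]
gripper_width: 38.3
grasp_force: 63.5
```

Emit:
arm_command --rows '[[[0, 0.009, 0], [0, 0, 0]], [[0.04, 0.009, 0], [0, 0, 0]], [[0.1, 0.009, 0], [0, 0, 0]], [[0.17, 0.009, 0], [0, 0, 0]], [[0.24, 0.009, 0], [0, 0, 0]]]'

```text
clock: 23.15
position: [488.7, -286.8, 68.2]
ee_rot: [-0.047, 0.999, -0.0, -0.0]
contact_force: [0.1, 0.1, -3.5]
gripper_width: 38.4
grasp_force: 63.5
```

Emit:
arm_command --rows '[[[0, 0, -0.12], [0, 0, 0]], [[0, 0, -0.3], [0, 0, 0]], [[0, 0, -0.5], [0, 0, 0]], [[0, 0, -0.5], [0, 0, 0]]]'

```text
clock: 23.55
position: [493.7, -289.0, 201.8]
ee_rot: [-0.048, 0.999, -0.004, 0.008]
contact_force: [1.3, 0.3, -2.2]
gripper_width: 38.0
grasp_force: 63.5
```

```bash
python3 - <<'E'
from h import *
held('pics/g3.png'); s=arm.read_state(); print(s["joints"],s["contact_force"])
plan((388,327,150,-174.6))
E
```

```text
TCP [ 491.5 -287.5  197.6] fwd extent [-24.8  23.4]
top profile [(-24, 41.2), (-18, 42.5), (-12, 42.5), (-6, 42.5), (0, 42.6), (6, 42.6), (12, 42.6), (18, 42.6)]
apex across -18 -1.25
apex across 0 -0.0
apex across 12 -0.41
[-0.2  0.3 -0.2  0.  -1.1 -1.2] [-0.5  0.7 -4. ]
-> [457. -83. 182.] shift [0.0605, 0.829, 0.0594] turn [-0.0004, 0.001, 0.0] rows>= 4.2
-> [423. 122. 166.] shift [0.0604, 0.8289, 0.0607] turn [-0.0004, 0.001, 0.0] rows>= 4.2
-> [388. 327. 150.] shift [0.0604, 0.8288, 0.0621] turn [-0.0004, 0.001, 0.0] rows>= 4.2
```

Emit:
arm_command --rows '[[[0.02, 0.15, 0.01], [0, 0, 0]], [[0.04, 0.33, 0.03], [0, 0, 0]], [[0.06, 0.52, 0.045], [0, 0, 0]], [[0.06, 0.7, 0.06], [0, 0, 0]], [[0.06, 0.829, 0.06], [0, 0, 0]]]'

```text
clock: 24.1
position: [452.5, -80.0, 176.0]
ee_rot: [-0.047, 0.999, 0.0, -0.002]
contact_force: [0.5, 0.2, -4.3]
gripper_width: 38.5
grasp_force: 63.4
```

Emit:
arm_command --rows '[[[0.012, 0.17, 0.01], [0, 0, 0]], [[0.024, 0.34, 0.03], [0, 0, 0]], [[0.036, 0.5, 0.045], [0, 0, 0]], [[0.048, 0.67, 0.06], [0, 0, 0]], [[0.06, 0.829, 0.06], [0, 0, 0]]]'

```text
clock: 24.6
position: [418.6, 123.6, 161.2]
ee_rot: [-0.047, 0.999, -0.001, -0.002]
contact_force: [1.8, 0.1, -2.8]
gripper_width: 38.1
grasp_force: 63.4
```

Emit:
arm_command --rows '[[[0.012, 0.18, 0.01], [0, 0, 0]], [[0.024, 0.36, 0.03], [0, 0, 0]], [[0.036, 0.54, 0.045], [0, 0, 0]], [[0.048, 0.72, 0.06], [0, 0, 0]], [[0.06, 0.829, 0.06], [0, 0, 0]]]'

```text
clock: 25.1
position: [384.9, 329.6, 146.0]
ee_rot: [-0.048, 0.999, -0.001, -0.001]
contact_force: [0.1, 0.0, -2.5]
gripper_width: 38.4
grasp_force: 63.5
```

Emit:
arm_command --rows '[[[0, 0, 0], [0, 0, 0]], [[0, 0, 0], [0, 0, 0]], [[0, 0, 0], [0, 0, 0]]]'

```text
clock: 25.4
position: [385.8, 326.4, 147.1]
ee_rot: [-0.047, 0.999, -0.001, -0.001]
contact_force: [0.6, -0.7, -4.5]
gripper_width: 38.1
grasp_force: 63.5
```

```bash
python3 - <<'E'
from h import *
held('pics/t1.png'); p,P=wrist('pics/t2.png'); X,Y,Z=P[...,0],P[...,1],P[...,2]
m=(abs(X-388)<100)&(abs(Y-327)<100)&(Z>20)&(Z<34); print(rect(P,m))
plan((388,327,8,-174.6))
E
```

```text
TCP [386.1 326.5 147.4] fwd extent [-27.   21.3]
top profile [(-24, 37.6), (-18, 38.1), (-12, 38.1), (-6, 38.1), (0, 38.1), (6, 38.0), (12, 38.0), (18, 38.0)]
apex across -18 0.43
apex across 0 -0.56
apex across 12 0.11
(((387.2843933105469, 327.9798583984375), (150.95262145996094, 129.97389221191406), 85.309814453125), np.int64(3089))
-> [388. 327.   8.] shift [-0.0071, 0.0009, 0.5588] turn [-0.0003, -0.0002, -0.0003] rows>= 2.8
```

Emit:
arm_command --rows '[[[-0.007, 0, 0.15], [0, 0, 0]], [[-0.007, 0, 0.3], [0, 0, 0]], [[-0.007, 0, 0.44], [0, 0, 0]], [[-0.007, 0, 0.52], [0, 0, 0]], [[-0.007, 0, 0.545], [0, 0, 0]]]'

```text
clock: 26.0
position: [387.6, 326.2, 9.8]
ee_rot: [-0.047, 0.999, -0.002, -0.001]
contact_force: [0.8, -1.6, -3.3]
gripper_width: 38.3
grasp_force: 63.4
```

Emit:
arm_command --rows '[[[0, 0, 0.004], [0, 0, 0]], [[0, 0, 0.008], [0, 0, 0]], [[0, 0, 0.012], [0, 0, 0]], [[0, 0, 0.012], [0, 0, 0]], [[0, 0, 0.012], [0, 0, 0]]]'

```text
clock: 26.5
position: [388.3, 328.8, 9.5]
ee_rot: [-0.047, 0.999, 0.001, 0.0]
contact_force: [0.3, -0.1, -2.8]
gripper_width: 38.4
grasp_force: 63.4
```

Emit:
arm_command --rows '[[[0, 0, 0.004], [0, 0, 0]], [[0, 0, 0.007], [0, 0, 0]], [[0, 0, 0.007], [0, 0, 0]]]'

```text
clock: 26.8
position: [388.1, 328.5, 7.1]
ee_rot: [-0.047, 0.999, 0.0, 0.0]
contact_force: [-0.7, -0.4, -3.7]
gripper_width: 37.9
grasp_force: 63.6
```

Emit:
arm_command --rows '[[[0, 0, 0], [0, 0, 0]], [[0, 0, 0], [0, 0, 0]], [[0, 0, 0], [0, 0, 0]], [[0, 0, 0], [0, 0, 0]], [[0, 0, 0], [0, 0, 0]]]' --grip 0.7

```text
clock: 27.3
position: [388.2, 328.5, 7.2]
ee_rot: [-0.047, 0.999, 0.0, 0.0]
contact_force: [-0.0, -0.4, -0.4]
gripper_width: 59.8
grasp_force: 0.0
```

Emit:
arm_command --rows '[[[0, 0, -0.06], [0, 0, 0]], [[0, 0, -0.2], [0, 0, 0]], [[0, 0, -0.4], [0, 0, 0]], [[0, 0, -0.6], [0, 0, 0]], [[0, 0, -0.8], [0, 0, 0]]]'

```text
clock: 27.8
position: [387.8, 328.0, 209.2]
ee_rot: [-0.047, 0.999, 0.0, 0.0]
contact_force: [1.1, 1.5, 0.9]
gripper_width: 59.8
grasp_force: 0.0
```

Emit:
arm_command --rows '[[[0, 0, 0], [0, 0, 0]], [[0, 0, 0], [0, 0, 0]], [[0, 0, 0], [0, 0, 0]], [[0, 0, 0], [0, 0, 0]], [[0, 0, 0], [0, 0, 0]]]'

```text
clock: 28.3
position: [387.8, 327.9, 205.7]
ee_rot: [-0.047, 0.999, -0.001, -0.001]
contact_force: [0.2, 0.4, 0.5]
gripper_width: 60.1
grasp_force: 0.0
```

```bash
python3 - <<'E'
from h import *
p,d=arm.get_image("scene"); cv2.imwrite("pics/end.png",p)
E
```

```text
(no output)
```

View pics/end.png

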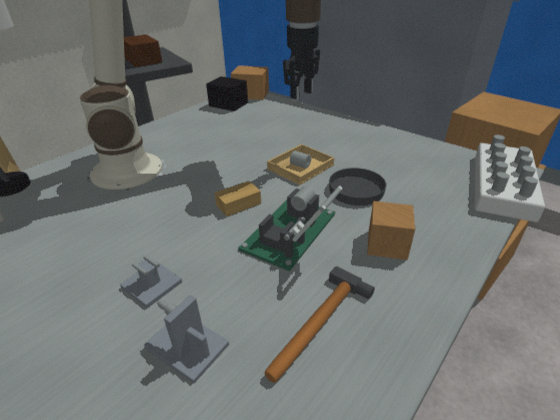

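The picture shows the gauged sleeve lying in the tray at (300,160) and the lid open at (320,210). The waiting sleeve at (303,198) and the hammer, carton and block have not moved.

```bash
python3 -c "
from bench import arm
print(arm.job_done())"
```

```text
the job is handed in; nothing more can be done
None
```

The sleeve stopped at the step of the gauge pin, so it is good; it now lies in the rectangular wooden tray, with the lid left open, and I handed the job in at about 28 s (no verdict was returned).

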